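# Sort profile offcuts by length into their rows

### The job

File the stray pieces of aluminium profile by length: the two that lie on the bench beside the rack, and the short one that was misfiled in the row for the longest pieces. Each goes into the free pocket of the row cut to its own length, lying flat on the pocket's floor and let go, and must not be dropped. Leave the pieces that are already in the right row, and everything else on the bench, where they are.

Things in the scene. Friction and masses are not known exactly. Their poses are not given: they have to be found in the camera images.
- rack: plywood board of 235 x 310 x 12 mm lying on the bench, fixed; origin at the centre of its underside. It carries the three rows, parallel to its y axis (its long side), 75 mm apart; their order varies.
- short_row: black row tray for the 70 mm pieces, fixed on the rack; origin at the centre of its underside (12 mm above the bench), y along the row. 48 mm wide, 170 mm long. Two pockets end to end, each 76 mm long (y) by 36 mm wide (x), with a 4 mm floor and 6 mm thick walls that rise 8 mm above that floor; the side walls have a 44 mm wide finger notch at each pocket's middle. Pocket centres at y = +41 mm and y = -41 mm; the one at -y holds the filed piece.
- short_row_empty (a point): centre of the floor of the short row's other pocket (+y), where the short piece belongs (16 mm above the bench), with the row's axes; empty at the start.
- medium_row: black row tray for the 100 mm pieces, fixed on the rack; origin at the centre of its underside (12 mm above the bench), y along the row. 48 mm wide, 230 mm long. Two pockets end to end, each 106 mm long (y) by 36 mm wide (x), with a 4 mm floor and 6 mm thick walls that rise 8 mm above that floor; the side walls have a 44 mm wide finger notch at each pocket's middle. Pocket centres at y = +56 mm and y = -56 mm; the one at -y holds the filed piece.
- medium_row_empty (a point): centre of the floor of the medium row's other pocket (+y), where the medium piece belongs (16 mm above the bench), with the row's axes; empty at the start.
- long_row: black row tray for the 130 mm pieces, fixed on the rack; origin at the centre of its underside (12 mm above the bench), y along the row. 48 mm wide, 290 mm long. Two pockets end to end, each 136 mm long (y) by 36 mm wide (x), with a 4 mm floor and 6 mm thick walls that rise 8 mm above that floor; the side walls have a 44 mm wide finger notch at each pocket's middle. Pocket centres at y = +71 mm and y = -71 mm; the one at -y holds the filed piece.
- long_row_empty (a point): centre of the floor of the long row's other pocket (+y), where the long piece belongs (16 mm above the bench), with the row's axes. At the start the misfiled short piece lies in it.
- short_piece: the short piece: slotted square aluminium profile, 30 x 30 mm section, 70 mm long along its y axis, about 63 g; misfiled at the start: lying in the +y pocket of the long row, roughly along it. Origin at the centre of its underside, z up.
- short_piece_mid (a point): centre of the short piece (15 mm above its underside), same axes
- medium_piece: the medium piece: slotted square aluminium profile, 30 x 30 mm section, 100 mm long along its y axis, about 90 g; lying on the bench beside the rack. Origin at the centre of its underside, z up.
- medium_piece_mid (a point): centre of the medium piece (15 mm above its underside), same axes
- long_piece: the long piece: slotted square aluminium profile, 30 x 30 mm section, 130 mm long along its y axis, about 117 g; lying on the bench beside the rack. Origin at the centre of its underside, z up.
- long_piece_mid (a point): centre of the long piece (15 mm above its underside), same axes
- short_filed_mid (a point): centre of a like profile, 30 x 30 x 70 mm, loose and already filed correctly in the -y pocket of the short row; leave it there
- medium_filed_mid (a point): centre of a like profile, 30 x 30 x 100 mm, loose and already filed correctly in the -y pocket of the medium row; leave it there
- long_filed_mid (a point): centre of a like profile, 30 x 30 x 130 mm, loose and already filed correctly in the -y pocket of the long row; leave it there
- motor: bystander, loose: black square motor, 40 x 40 mm, 55 mm high to the shaft's end; origin under its centre
- bracket: bystander, loose: aluminium angle bracket, 38 x 34 mm, 38 mm high; origin under its centre
- screwdriver: bystander, loose: screwdriver lying on the bench; origin at its underside near the middle, x along it
- caliper: bystander, loose: steel caliper lying flat, 190 mm long along y, 8 mm high; origin at its underside
- mug: bystander, loose: white mug, 80 mm wide, 90 mm high; origin under its centre
- tin: bystander, loose: grey screw-top tin, 56 mm wide, 55 mm high; origin under its centre
There are look-alikes about, which are no part of the job. Leave any yellow look-alike of the long_piece alone.

How it is judged (in metres and radians):
At the end, for the whole second after the job is handed in: the short, medium and long pieces each lie at rest in the +y pocket of the row of their own length: centre within 6 mm of the pocket's centre along and across the row, 11 to 19 mm above the pocket's floor (flat on it), within 0.15 rad of the row's direction (x of short_piece_mid in the frame of short_row_empty between -0.006 and 0.006 m and y of short_piece_mid in the frame of short_row_empty between -0.006 and 0.006 m and z of short_piece_mid in the frame of short_row_empty between 0.011 and 0.019 m and angle between the y axis of short_piece and the y axis of short_row, either way round below 0.15 rad and linear speed of each of short_piece, medium_piece, long_piece below 0.02 m/s and x of medium_piece_mid in the frame of medium_row_empty between -0.006 and 0.006 m and y of medium_piece_mid in the frame of medium_row_empty between -0.006 and 0.006 m and z of medium_piece_mid in the frame of medium_row_empty between 0.011 and 0.019 m and angle between the y axis of medium_piece and the y axis of medium_row, either way round below 0.15 rad and x of long_piece_mid in the frame of long_row_empty between -0.006 and 0.006 m and y of long_piece_mid in the frame of long_row_empty between -0.006 and 0.006 m and z of long_piece_mid in the frame of long_row_empty between 0.011 and 0.019 m and angle between the y axis of long_piece and the y axis of long_row, either way round below 0.15 rad); the robot touches nothing.
It fails at once if a piece that was already filed right is shifted by more than 15 mm (distance of any of short_filed_mid, medium_filed_mid, long_filed_mid from where it was at the start of the episode above 0.015 m).
It fails at once if a bystander is shifted by more than 30 mm (distance of any of motor, bracket, screwdriver, caliper, mug, tin from where it was at the start of the episode above 0.03 m).
It fails at once if a piece falls free (not held and faster than 0.8 m/s, a drop of about 35 mm) ((linear speed of short_piece above 0.8 m/s and contact force between the fingers and short_piece below 0.05 N) or (linear speed of medium_piece above 0.8 m/s and contact force between the fingers and medium_piece below 0.05 N) or (linear speed of long_piece above 0.8 m/s and contact force between the fingers and long_piece below 0.05 N)).
It also fails if it takes over 72 s, if anything falls off the work surface, if the arm or the gripper's body presses on something with over 40 N, if the wrist force passes 120 N, or if a joint passes its speed limit or range.

### The arm

A 7-joint arm with a two-finger parallel gripper is mounted at the origin on the work surface. World frame = base frame: x ahead of the robot, y to its left, z up, the work surface at z = 0. Lengths are in mm, angles in degrees, forces in N, time in s.
With the tool pointing down it reaches from about 425 to 1025 mm from the base axis. Payload 9.4 kg.
Tool frame: the origin (TCP) lies midway between the tips of the shut fingers; the grasp point (between the pads) lies 19 mm behind it; z points along the fingers, y is the line along which they close (so a half turn about z gives the same grasp; the last joint's range is limited). The gripper opens to 85 mm and grips with 20 to 120 N. Pads are 22 mm wide; open, the fingers measure 114 mm over their backs; the gripper's body (76 mm by 85 mm) begins 54 mm behind the grasp point. The pads swing forward as they close: fully open they stand 13 mm farther back than shut.
Start: joints at [-74.066, 34.337, -0.143, 91.639, 0.103, 54.024, -4.572], TCP at [251.871, 679.842, 231.275] pointing down, gripper open.
Joint ranges: [-147.43, 147.43], [-19.82, 112.94], [-74.19, 73.91], [6.32, 146.72], [-59.91, 239.91], [6.04, 106.73], [-150.56, 150.56]. Speed limits (degrees/s): [127.2, 127.2, 172.46, 172.46, 180, 180, 180].

### API

Orientations are given as [roll, pitch, yaw] about the fixed x, y, z axes, in that order (R = Rz(yaw) Ry(pitch) Rx(roll)).
In Python, from station import ctrl, vision, ticket gives the robot as it stands.
- The arm moves only by the tool drive_tool, never from a script. Its arguments are lists of equal length, an entry for each row: "slide": the shift along the tool's x, y, z in cm, a list of three; "rotation": the turn, a rotation vector about the tool's x, y, z in degrees, a list of three; "claw": the opening, from 0 (shut) to 1 (fully open). A call has 1 to 12 rows; each row shifts and turns the commanded pose from where the row before left it, along the tool's axes as they then stand; what a row does not reach is not made up. A row lasts 1/12 s, in which the tool goes at most 41.7 mm and 7.16 degrees, less where a joint would pass 70% of its speed; a pose out of reach is approached as far as the arm can. A call is refused whole if a number of a shift passes 4.17 or a number of a turn 7.16, either way. A call with a gripper value outside its range is refused whole. The fingers move at their own pace and stop on an object; the grip force is fixed at half the most. Time passes only in rows, so rows that do not move let the fingers close. It gives the time, the measured TCP pose, the force, the opening and the grip force at its end, in the units of the state.
- ctrl.read_state(): the state, without advancing time (a new reading comes with each control period).
- vision.read_camera(name): name is "side" or "top"; returns a dict with "color" (384x512x3 uint8, blue, green, red), "vertical_fov" (degrees; the focal length in pixels is half the picture's height over the tangent of half this angle, whatever the lens; pixels are square), "cx", "cy" (the principal point, pixels), "dist_coeffs" ([k1, k2, p1, p2, k3] as OpenCV has them; the pictures are not rectified), "extrinsics" (4x4, takes a point from camera to world coordinates). Camera axes: x right, y down, z forward; pixel columns grow to the right and rows downward; lengths in mm; the calibration is good to about 2 mm. A picture is of the moment at which its call begins. There is no depth.
- ticket.close_job(): hands the job in; it is judged then, once.
The state is a dict: "clock": time; "qpos": joint angles; "qvel": joint speeds; "joint_torque": joint torques, N m; "tool_pos": TCP position; "ee_rot": TCP orientation; "ft_force": force on the tool from outside, world axes, zero at the start; "wrist_torque": the same for the moment, N m; "width": finger opening in mm; "grip_force": force on a finger pad.
Only numpy, scipy, OpenCV 4.12 (cv2) and the standard library are available. Lean on these libraries where they do the work, as an engineer would, in place of code of your own. Each camera call takes 0.05 s, during which the arm holds its last target. There are 200 camera calls.

## Working session

There is one attempt and no reset: what is moved stays moved. The work goes in short steps, Python scripts to look and compute and a tool call to move; the robot and the scene stay as the last step left them, time stands still between calls to the robot, and variables do not carry over. Pictures are saved under pics/ and viewed, at most 10 in all, crops included, and the job is handed in when it is done.

Besides the shell and the picture viewer there is one more tool, called after "Request:" as name(argument=value, ...) on one line, values as JSON. drive_tool: Moves the arm, as the interface text tells. Its arguments: {"type":"object","properties":{"slide":{"type":"array"},"rotation":{"type":"array"},"claw":{"type":"array"}},"required":["slide","rotation","claw"]}

```bash
mkdir -p pics; ls; python3 - <<'E'
from station import ctrl,vision
import cv2,numpy as np,pickle
d={}
for n in("top","side"):
    c=vision.read_camera(n);d[n]=c;cv2.imwrite(f"pics/{n}0.png",cv2.resize(c["color"],(800,600),interpolation=cv2.INTER_CUBIC))
    print(n,c["vertical_fov"],c["cx"],c["cy"],c["dist_coeffs"],np.round(c["extrinsics"],3).tolist())
pickle.dump(d,open("d0.pkl","wb"))
s=ctrl.read_state();print(s["clock"],s["tool_pos"],s["ee_rot"],s["width"])
E
```

```text
pics
top 54.1573181839774 253.27365696341786 188.27430709380826 [-0.01796097  0.          0.          0.          0.        ] [[0.011, -0.993, 0.116, 453.885], [-1.0, -0.008, 0.022, 93.514], [-0.021, -0.116, -0.993, 953.962], [0.0, 0.0, 0.0, 1.0]]
side 48.336765991718735 252.91983664299613 194.47808167261795 [-0.08776448  0.          0.          0.          0.        ] [[0.721, -0.508, 0.471, 54.628], [-0.693, -0.512, 0.508, -458.21], [-0.017, -0.693, -0.721, 821.092], [0.0, 0.0, 0.0, 1.0]]
0.1 [251.73711563 679.42841204 230.49533975] [-1.79919082e+02  8.40838644e-03  1.59674821e+02] 85.18806437539054
```

View pics/top0.png

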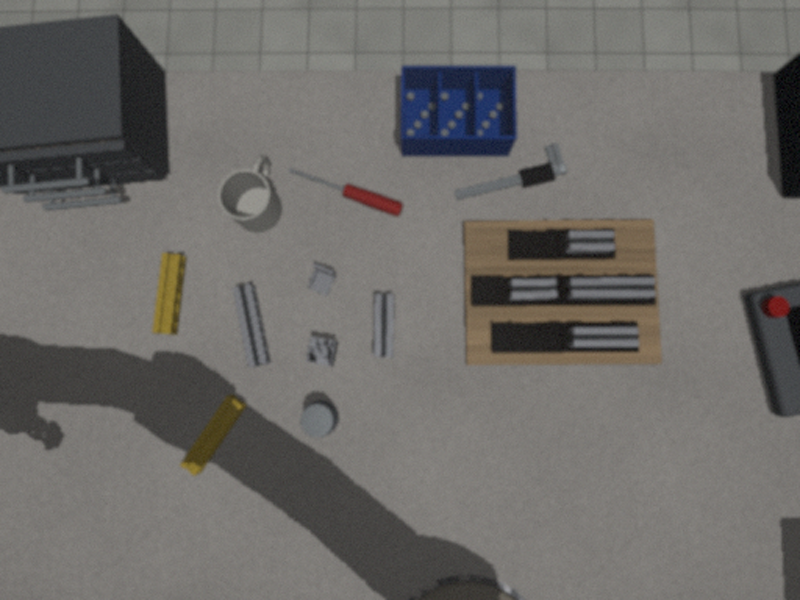

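View pics/side0.png

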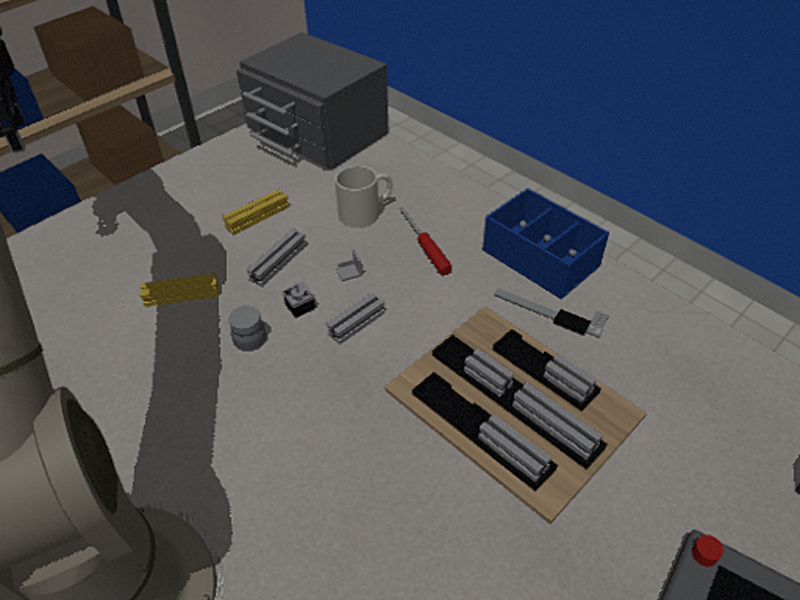

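Top view (800 px scale): the candidates for the long piece are the grey bar at (252,323), the yellow bar at (170,293) and the yellow bar at (213,435). The yellow bars are decoys, so the grey one is the choice. The medium piece is the grey bar at (383,323), and the misfiled short piece is at (533,290) in the middle (long) row. The free pockets are short (537,244) and medium (530,337). The side view agrees.

```bash
cat > h.py <<'E'
import cv2,numpy as np
def K(c):
    f=192/np.tan(np.radians(c["vertical_fov"])/2);return np.array([[f,0,c["cx"]],[0,f,c["cy"]],[0,0,1.]])
def ray(c,px,z):
    u=cv2.undistortPoints(np.float64(px).reshape(-1,1,2),K(c),np.float64(c["dist_coeffs"]))[:,0]
    E=np.array(c["extrinsics"]);d=np.c_[u,np.ones(len(u))]@E[:3,:3].T
    return (E[:3,3]+d*((z-E[2,3])/d[:,2])[:,None])[:,:2]
def proj(c,P):
    E=np.linalg.inv(np.array(c["extrinsics"]))
    return cv2.projectPoints(np.float64(P),cv2.Rodrigues(E[:3,:3])[0],E[:3,3],K(c),np.float64(c["dist_coeffs"]))[0][:,0]
def big(c,x0,y0,x1,y1,k):return cv2.resize(c["color"][y0:y1,x0:x1],None,fx=k,fy=k,interpolation=cv2.INTER_CUBIC)
E
python3 - <<'E'
from h import *;import pickle
d=pickle.load(open("d0.pkl","rb"));c=d["top"];im=c["color"]
hsv=cv2.cvtColor(im,cv2.COLOR_BGR2HSV)
def rect(m,z,name,roi,n=1):
    mm=np.zeros_like(m);x0,y0,x1,y1=roi;mm[y0:y1,x0:x1]=m[y0:y1,x0:x1]
    for k in sorted(cv2.findContours(mm,cv2.RETR_EXTERNAL,cv2.CHAIN_APPROX_NONE)[0],key=cv2.contourArea)[::-1][:n]:
        w=ray(c,k[:,0,:],z).astype(np.float32);r=cv2.minAreaRect(w);print(name,np.round(r[0],1),np.round(r[1],1),round(r[2],2))
b,g,r=[im[...,i].astype(int) for i in range(3)]
wood=((r-b>30)&(hsv[...,1]>60)).astype(np.uint8)
wood=cv2.morphologyEx(wood,cv2.MORPH_CLOSE,np.ones((15,15)))
rect(wood,12,"rack",(285,130,435,245))
v=im.max(2);R=v[150:230,305:415]
black=(v<60).astype(np.uint8)
rect(black,24,"black",(300,142,422,232),4)
print("bench v",np.median(v[235:255,200:280]),"bar",v[205,150:166],v[205,235:256])
# yellow-free crops
a=big(c,140,165,260,250,6);cv2.imwrite("pics/pieces.png",a)
cv2.imwrite("pics/rack.png",big(c,290,135,425,235,5.9))
E
```

```text
rack [ 572.3 -151.7] [231.  308.2] 0.56
black [ 498.5 -151.6] [ 44.3 225.5] 0.54
black [ 573.  -150.8] [ 45.1 287.2] 0.5
black [ 646.3 -148.9] [ 45.9 167.2] 0.45
black [ 577.7 -268. ] [ 2.5 49.5] 0.48
bench v 127.0 bar [127 128 122 120 121 121 113  88  64  64  82 109 124 123 111  96] [126 131 130 115 108 123 125 128 113  83  63  65  92 121 124 129 128 125
 127 130 131]
```

View pics/pieces.png

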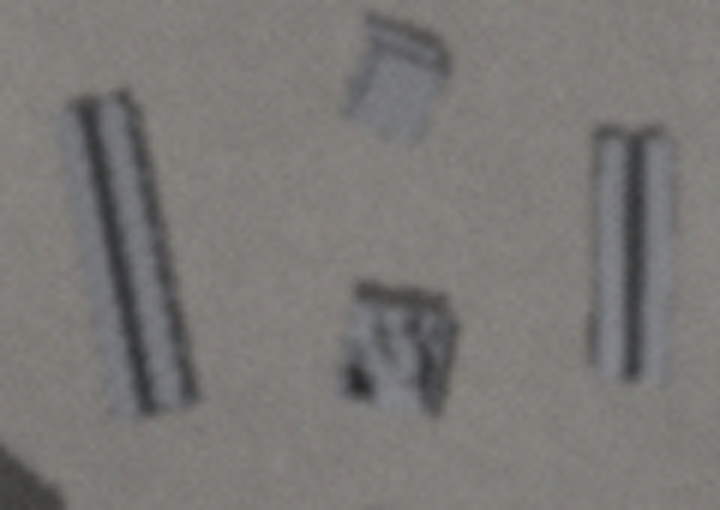

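View pics/rack.png

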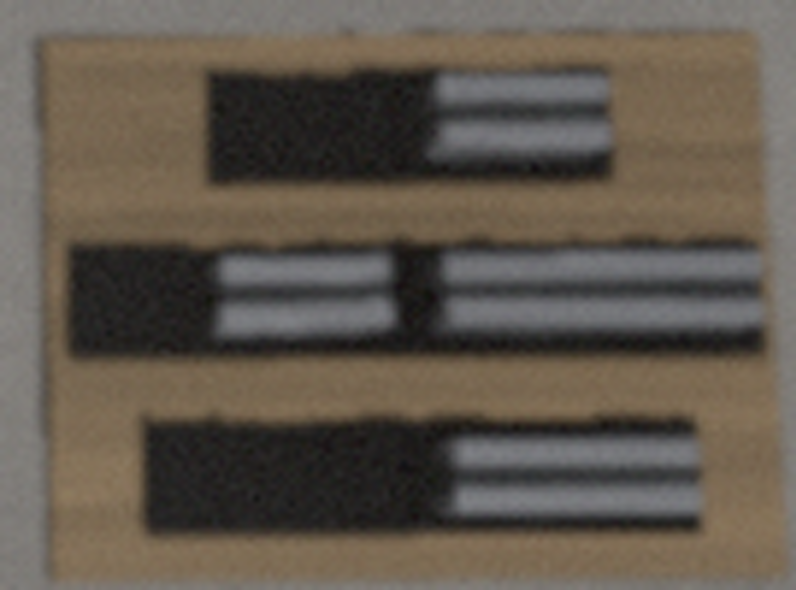

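The crops confirm the choice. Both bench bars are grey with a slot: the long one runs from (85,100) to (165,412) and the medium from (637,130) to (629,380). The short piece lies in the middle row from x=215 to x=395. Next I'll compute the ends and the tray edges.

```bash
python3 - <<'E'
from h import *;import pickle
d=pickle.load(open("d0.pkl","rb"));c=d["top"]
def P(pts,k,off,z):return np.round(ray(c,(np.array(pts)+.5)/k-.5+off,z),1).tolist()
p=lambda pts,z:P(pts,6,(140,165),z); q=lambda pts,z:P(pts,5.9,(290,135),z)
print("long slot ends",p([(88,102),(148,410)],30),"top corners",p([(75,104),(125,97),(122,412),(197,402)],30))
print("med slot ends",p([(637,135),(629,378)],30),"edges",p([(597,250),(671,250)],30))
print("row +y edges s,l,m z24",q([(209,130),(70,300),(146,475)],24),"-y",q([(613,150),(767,300),(702,500)],24))
print("short ends z46",q([(217,292),(395,292)],46), "filed s,l,m",q([(436,113),(610,113),(441,290),(763,290),(455,478),(702,478)],46))
print("rack corners z12",q([(40,38),(757,33),(787,578),(50,580)],12))
E
```

```text
long slot ends [[576.5, 361.4], [449.4, 331.4]] top corners [[575.6, 366.8], [578.7, 346.0], [448.5, 342.1], [452.9, 311.3]]
med slot ends [[564.6, 132.4], [464.7, 134.3]] edges [[516.8, 148.2], [517.1, 117.8]]
row +y edges s,l,m z24 [[644.0, -65.5], [570.6, -6.1], [497.2, -37.5]] -y [[636.7, -236.4], [573.1, -299.0], [488.9, -268.6]]
short ends z46 [[571.7, -64.2], [572.3, -137.3]] filed s,l,m [[647.4, -155.9], [648.0, -227.9], [573.3, -156.2], [574.4, -288.2], [496.1, -160.1], [497.0, -260.4]]
rack corners z12 [[686.5, 5.1], [690.9, -304.5], [457.0, -307.8], [453.1, 1.5]]
```

Request:
drive_tool(slide=[[0, 0, 0], [0, 0, 0], [0, 0, 0], [0, 0, 0], [0, 0, 0], [0, 0, 0], [0, 0, 0], [0, 0, 0], [0, 0, 0], [0, 0, 0], [0, 0, 0]], rotation=[[0, 0, 6.9], [0, 0, 6.9], [0, 0, 6.9], [0, 0, 6.9], [0, 0, 6.9], [0, 0, 6.9], [0, 0, 6.9], [0, 0, 6.9], [0, 0, 6.9], [0, 0, 6.9], [0, 0, 0]], claw=[0.65, 0.65, 0.65, 0.65, 0.65, 0.65, 0.65, 0.65, 0.65, 0.65, 0.65])

```text
clock: 1.02
tool_pos: [251.3, 679.7, 230.7]
ee_rot: [-180.0, 0.1, 90.4]
ft_force: [-0.5, 0.2, -0.6]
width: 55.6
grip_force: 0.0
```

```bash
cat > g.py <<'E'
import sys
from station import ctrl
import numpy as np
from scipy.spatial.transform import Rotation as Ro
def go(x,y,z,yaw):
    s=ctrl.read_state();R=Ro.from_euler("xyz",s["ee_rot"],degrees=True);T=Ro.from_euler("xyz",[180,0,yaw],degrees=True)
    print("t",round(s["clock"],2),"pos",np.round(s["tool_pos"],1),"rot",np.round(s["ee_rot"],2),"w",round(s["width"],1),"F",np.round(s["ft_force"],1))
    print("slide cm",np.round(R.inv().apply(np.array([x,y,z])-s["tool_pos"])/10,2),"turn",np.round((R.inv()*T).as_rotvec(degrees=True),2))
if __name__=="__main__":go(*map(float,sys.argv[1:]))
E
python3 g.py 572 -100.5 150 90.7
```

```text
t 1.02 pos [251.3 679.7 230.7] rot [-1.7999e+02  6.0000e-02  9.0400e+01] w 55.6 F [-0.5  0.2 -0.6]
slide cm [-78.24  31.53   8.15] turn [-0.01  0.06 -0.3 ]
```

Request:
drive_tool(slide=[[-3.5, 1.4, 0], [-3.5, 1.4, 0], [-3.5, 1.4, 0], [-3.5, 1.4, 0], [-3.5, 1.4, 0], [-3.5, 1.4, 0], [-3.5, 1.4, 0], [-3.5, 1.4, 0], [-3.5, 1.4, 0], [-3.5, 1.4, 0], [-3.5, 1.4, 0], [-3.5, 1.4, 0]], rotation=[[0, 0, 0], [0, 0, 0], [0, 0, 0], [0, 0, 0], [0, 0, 0], [0, 0, 0], [0, 0, 0], [0, 0, 0], [0, 0, 0], [0, 0, 0], [0, 0, 0], [0, 0, 0]], claw=[0.65, 0.65, 0.65, 0.65, 0.65, 0.65, 0.65, 0.65, 0.65, 0.65, 0.65, 0.65])

```text
clock: 2.02
tool_pos: [425.1, 260.1, 231.4]
ee_rot: [180.0, -0.0, 91.0]
ft_force: [-0.0, 0.5, -0.4]
width: 55.1
grip_force: 0.0
```

Request:
drive_tool(slide=[[-3.5, 1.4, 0], [-3.5, 1.4, 0], [-3.5, 1.4, 0], [-3.5, 1.4, 0.5], [-3.5, 1.4, 1], [-3.5, 1.4, 1], [-3.5, 1.4, 1], [-3.5, 1.4, 1], [-3.5, 1.4, 1], [-3, 1.4, 1], [0, 0, 0], [0, 0, 0]], rotation=[[0, 0, 0], [0, 0, 0], [0, 0, 0], [0, 0, 0], [0, 0, 0], [0, 0, 0], [0, 0, 0], [0, 0, 0], [0, 0, 0], [0, 0, -0.3], [0, 0, 0], [0, 0, 0]], claw=[0.65, 0.65, 0.65, 0.65, 0.65, 0.65, 0.65, 0.65, 0.65, 0.65, 0.65, 0.65])

```text
clock: 3.02
tool_pos: [568.7, -83.8, 165.5]
ee_rot: [-179.9, 0.0, 91.0]
ft_force: [-0.3, 0.6, 0.2]
width: 55.5
grip_force: 0.0
```

```bash
python3 g.py 572 -100.5 28 90.7
```

```text
t 3.02 pos [568.7 -83.8 165.5] rot [-1.7994e+02  4.0000e-02  9.0950e+01] w 55.5 F [-0.3  0.6  0.2]
slide cm [-1.66  0.32 13.75] turn [-0.06  0.04  0.25]
```

Request:
drive_tool(slide=[[-1.66, 0.32, 1], [0, 0, 2], [0, 0, 2.5], [0, 0, 2.5], [0, 0, 2], [0, 0, 1.7], [0, 0, 1.2], [0, 0, 0.8], [0, 0, 0], [0, 0, 0], [0, 0, 0]], rotation=[[0, 0, 0.25], [0, 0, 0], [0, 0, 0], [0, 0, 0], [0, 0, 0], [0, 0, 0], [0, 0, 0], [0, 0, 0], [0, 0, 0], [0, 0, 0], [0, 0, 0]], claw=[0.65, 0.65, 0.65, 0.65, 0.65, 0.65, 0.65, 0.65, 0.65, 0.65, 0.65])

```text
clock: 3.93
tool_pos: [572.8, -97.9, 30.2]
ee_rot: [179.9, 0.0, 90.8]
ft_force: [0.4, 0.2, -0.2]
width: 55.8
grip_force: 0.0
```

```bash
python3 g.py 572 -100.5 28 90.7; python3 - <<'E'
from h import *;from station import vision
a=vision.read_camera("top");b=vision.read_camera("side")
A=big(a,300,140,430,235,3);A=cv2.resize(A,(400,300));B=cv2.resize(b["color"][170:340,240:430],(400,300),interpolation=cv2.INTER_CUBIC)
cv2.imwrite("pics/g1.png",np.hstack([A,B]))
E
```

```text
t 3.93 pos [572.8 -97.9  30.2] rot [179.93   0.    90.76] w 55.8 F [ 0.4  0.2 -0.2]
slide cm [-0.26 -0.08  0.22] turn [0.07 0.   0.06]
```

View pics/g1.png

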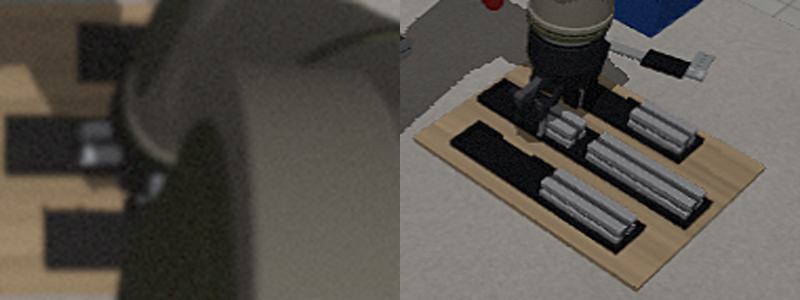

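The fingers straddle the short piece near (545,115). I'll correct slightly and grip.

Request:
drive_tool(slide=[[-0.25, 0, 0.2], [0, 0, 0], [0, 0, 0], [0, 0, 0], [0, 0, 0], [0, 0, 0], [0, 0, 0], [0, 0, 0], [0, 0, 0], [0, 0, 0]], rotation=[[0, 0, 0], [0, 0, 0], [0, 0, 0], [0, 0, 0], [0, 0, 0], [0, 0, 0], [0, 0, 0], [0, 0, 0], [0, 0, 0], [0, 0, 0]], claw=[0.65, 0.65, 0, 0, 0, 0, 0, 0, 0, 0])

```text
clock: 4.87
tool_pos: [572.5, -100.6, 27.7]
ee_rot: [180.0, 0.0, 90.7]
ft_force: [-0.6, 0.4, 5.1]
width: 28.6
grip_force: 59.9
```

```bash
python3 g.py 646.6 -109.8 90 90.7
```

```text
t 4.87 pos [ 572.5 -100.6   27.7] rot [179.97   0.    90.72] w 28.6 F [-0.6  0.4  5.1]
slide cm [-1.01  7.4  -6.23] turn [0.03 0.   0.02]
```

Request:
drive_tool(slide=[[0, 0, -0.5], [0, 0, -1], [0, 0, -1.5], [0, 0, -1.5], [0, 0, -1], [0, 0, -0.5], [0, 0, 0], [0, 0, 0]], rotation=[[0, 0, 0], [0, 0, 0], [0, 0, 0], [0, 0, 0], [0, 0, 0], [0, 0, 0], [0, 0, 0], [0, 0, 0]], claw=[0, 0, 0, 0, 0, 0, 0, 0])

```text
clock: 5.53
tool_pos: [572.4, -100.3, 87.4]
ee_rot: [180.0, -0.0, 90.7]
ft_force: [-0.9, 0.7, -0.8]
width: 28.8
grip_force: 59.3
```

```bash
cat > look.py <<'E'
# zoomed side crop about the held piece; overlays expected outline edges of the held piece (L) at TCP
import sys;from h import *;from station import vision,ctrl
from scipy.spatial.transform import Rotation as Ro
L=float(sys.argv[1]);name=sys.argv[2]
s=ctrl.read_state();p=s["tool_pos"];R=Ro.from_euler("xyz",s["ee_rot"],degrees=True)
c=vision.read_camera("side")
zt=p[2]-12+30; top=[np.r_[(p+R.apply([u*L/2,v*15,0]))[:2],zt] for u,v in((-1,-1),(-1,1),(1,1),(1,-1))]
q=proj(c,top);m=q.mean(0);x0,y0=int(m[0]-50),int(m[1]-37);k=8
x0=max(0,min(412,x0));y0=max(0,min(309,y0))
A=big(c,x0,y0,x0+100,y0+75,k)
Q=((q-[x0,y0]+.5)*k-.5).round().astype(int)
for a in Q:cv2.circle(A,tuple(int(i) for i in a),3,(0,0,255),-1)
cv2.imwrite(name,A);print("off",x0,y0,"k",k,"pos",np.round(p,1),"corners",Q.tolist(),"w",s["width"])
E
python3 look.py 70 pics/h1.png
```

```text
off 265 180 k 8 pos [ 572.4 -100.3   87.4] corners [[471, 397], [541, 336], [345, 204], [275, 261]] w 28.832508024158546
```

View pics/h1.png

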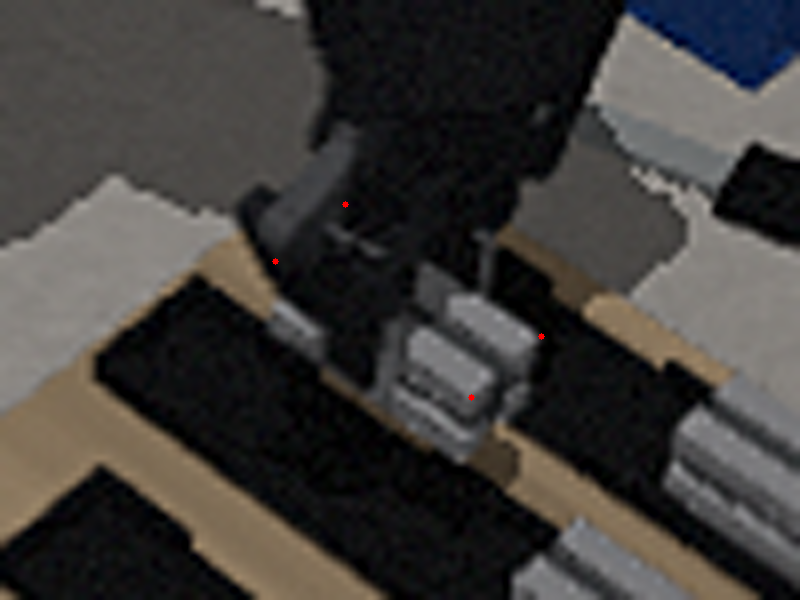

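Request:
drive_tool(slide=[[-0.1, 0.7, 0], [-0.1, 1.4, 0], [-0.2, 1.8, 0], [-0.2, 1.8, 0], [-0.2, 1.2, 0], [-0.1, 0.5, 0.5], [0, 0, 1.0], [0, 0, 1.0], [0, 0, 0.7], [0, 0, 0], [0, 0, 0]], rotation=[[0, 0, 0], [0, 0, 0], [0, 0, 0], [0, 0, 0], [0, 0, 0], [0, 0, 0], [0, 0, 0], [0, 0, 0], [0, 0, 0], [0, 0, 0], [0, 0, 0]], claw=[0, 0, 0, 0, 0, 0, 0, 0, 0, 0, 0])

```text
clock: 6.5
tool_pos: [645.4, -108.6, 54.4]
ee_rot: [-179.9, -0.0, 90.7]
ft_force: [-0.6, -0.5, -0.3]
width: 28.5
grip_force: 59.3
```

```bash
python3 g.py 646.4 -109.3 28 90.7;python3 look.py 70 pics/h2.png
```

```text
t 6.5 pos [ 645.4 -108.6   54.4] rot [-1.7988e+02 -1.0000e-02  9.0710e+01] w 28.5 F [-0.6 -0.5 -0.3]
slide cm [-0.07  0.11  2.64] turn [-0.12 -0.01  0.01]
off 287 174 k 8 pos [ 645.4 -108.6   54.4] corners [[470, 395], [533, 338], [342, 214], [279, 267]] w 28.53977134473493
```

View pics/h2.png

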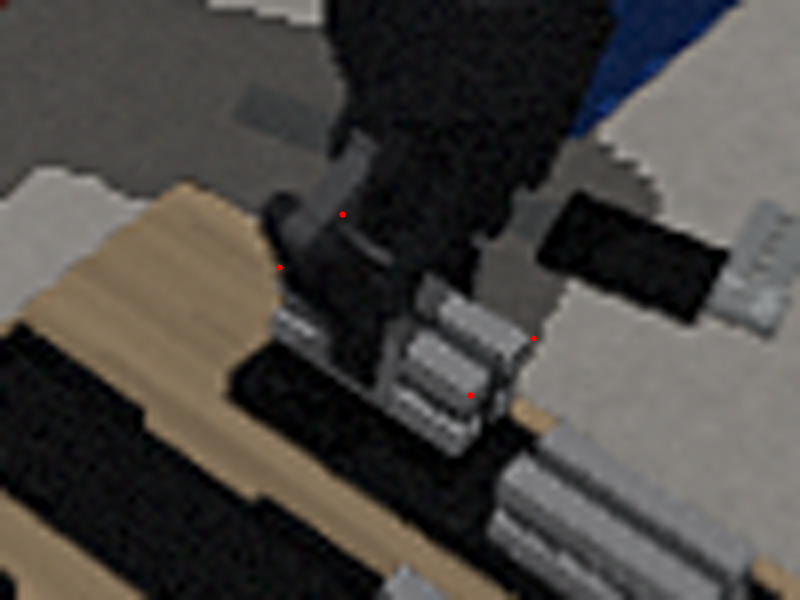

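Here the held end matches the predicted corners (533,338) and (470,395) to about 1 mm, so I'll lower it.

Request:
drive_tool(slide=[[-0.07, 0.1, 0.3], [0, 0, 0.6], [0, 0, 0.6], [0, 0, 0.4], [0, 0, 0.3], [0, 0, 0.3], [0, 0, 0], [0, 0, 0]], rotation=[[0, 0, 0], [0, 0, 0], [0, 0, 0], [0, 0, 0], [0, 0, 0], [0, 0, 0], [0, 0, 0], [0, 0, 0]], claw=[0, 0, 0, 0, 0, 0, 0, 0])

```text
clock: 7.22
tool_pos: [647.4, -109.3, 30.1]
ee_rot: [-180.0, 0.0, 90.7]
ft_force: [-0.1, -0.4, -0.1]
width: 28.7
grip_force: 59.3
```

```bash
python3 g.py 646.4 -109.3 28 90.7
```

```text
t 7.22 pos [ 647.4 -109.3   30.1] rot [-179.99    0.     90.72] w 28.7 F [-0.1 -0.4 -0.1]
slide cm [ 0.   -0.1   0.21] turn [-0.01  0.    0.02]
```

Request:
drive_tool(slide=[[0, -0.05, 0.1], [0, 0, 0.1], [0, 0, 0], [0, 0, 0], [0, 0, 0], [0, 0, 0], [0, 0, 0]], rotation=[[0, 0, 0], [0, 0, 0], [0, 0, 0], [0, 0, 0], [0, 0, 0], [0, 0, 0], [0, 0, 0]], claw=[0, 0, 0, 0.6, 0.6, 0.6, 0.6])

```text
clock: 7.8
tool_pos: [647.1, -109.3, 28.4]
ee_rot: [180.0, 0.0, 90.7]
ft_force: [-0.7, 1.0, -0.0]
width: 51.3
grip_force: 0.0
```

Request:
drive_tool(slide=[[0, 0, -0.5], [0, 0, -1.5], [0, 0, -2.5], [0, 0, -3], [0, 0, -3], [0, 0, -2], [0, 0, 0]], rotation=[[0, 0, 0], [0, 0, 0], [0, 0, 0], [0, 0, 0], [0, 0, 0], [0, 0, 0], [0, 0, 0]], claw=[0.6, 0.6, 0.6, 0.6, 0.6, 0.6, 0.6])

```text
clock: 8.38
tool_pos: [649.2, -110.0, 158.3]
ee_rot: [179.6, 0.0, 90.7]
ft_force: [0.3, -0.2, -0.6]
width: 51.2
grip_force: 0.0
```

```bash
python3 g.py 514.6 133.3 150 178.9
```

```text
t 8.38 pos [ 649.2 -110.   158.3] rot [1.796e+02 5.000e-02 9.070e+01] w 51.2 F [ 0.3 -0.2 -0.6]
slide cm [ 24.49 -13.16   0.72] turn [  0.28   0.35 -88.2 ]
```

Request:
drive_tool(slide=[[2.45, -1.3, 0], [2.45, -1.3, 0], [2.45, -1.3, 0], [2.45, -1.3, 0], [2.45, -1.3, 0], [2.45, -1.3, 0], [2.45, -1.3, 0], [2.45, -1.3, 0], [2.45, -1.3, 0], [2.45, -1.46, 0], [0, 0, 0]], rotation=[[0, 0, 0], [0, 0, 0], [0, 0, 0], [0, 0, 0], [0, 0, 0], [0, 0, 0], [0, 0, 0], [0, 0, 0], [0, 0, 0], [0, 0, 0], [0, 0, 0]], claw=[0.8, 0.8, 0.8, 0.8, 0.8, 0.8, 0.8, 0.8, 0.8, 0.8, 0.8])

```text
clock: 9.3
tool_pos: [508.9, 139.1, 152.6]
ee_rot: [-179.8, -0.1, 91.1]
ft_force: [-0.4, 0.2, -0.5]
width: 68.1
grip_force: 0.0
```

Request:
drive_tool(slide=[[0, 0, 0], [0, 0, 0], [0, 0, 0], [0, 0, 0], [0, 0, 0], [0, 0, 0], [0, 0, 0], [0, 0, 0], [0, 0, 0], [0, 0, 0], [0, 0, 0]], rotation=[[0, 0, -7], [0, 0, -7], [0, 0, -7], [0, 0, -7], [0, 0, -7], [0, 0, -7], [0, 0, -7], [0, 0, -7], [0, 0, -7], [0, 0, -7], [0, 0, -7]], claw=[0.8, 0.8, 0.8, 0.8, 0.8, 0.8, 0.8, 0.8, 0.8, 0.8, 0.8])

```text
clock: 10.22
tool_pos: [512.3, 133.6, 153.1]
ee_rot: [-180.0, -0.0, 168.1]
ft_force: [0.3, -1.0, 0.6]
width: 68.8
grip_force: 0.0
```

Request:
drive_tool(slide=[[0, 0, 0], [0, 0, 0], [0, 0, 0], [0, 0, 0]], rotation=[[0, 0, -7], [0, 0, -4.2], [0, 0, 0], [0, 0, 0]], claw=[0.8, 0.8, 0.8, 0.8])

```text
clock: 10.55
tool_pos: [512.3, 133.5, 153.2]
ee_rot: [180.0, -0.0, 178.7]
ft_force: [0.1, 0.5, 0.3]
width: 68.4
grip_force: 0.0
```

```bash
python3 g.py 514.6 133.3 13 178.9; python3 - <<'E'
from h import *;from station import vision;import pickle
a=vision.read_camera("top");b=vision.read_camera("side");pickle.dump((a,b),open("d1.pkl","wb"))
A=cv2.resize(a["color"][135:235,290:425],(400,300),interpolation=cv2.INTER_CUBIC);B=cv2.resize(b["color"][150:300,150:350],(400,300),interpolation=cv2.INTER_CUBIC)
cv2.imwrite("pics/g2.png",np.hstack([A,B]))
E
```

```text
t 10.55 pos [512.3 133.5 153.2] rot [ 1.8000e+02 -2.0000e-02  1.7873e+02] w 68.4 F [0.1 0.5 0.3]
slide cm [-0.23 -0.02 14.02] turn [ 0.   -0.02 -0.17]
```

View pics/g2.png

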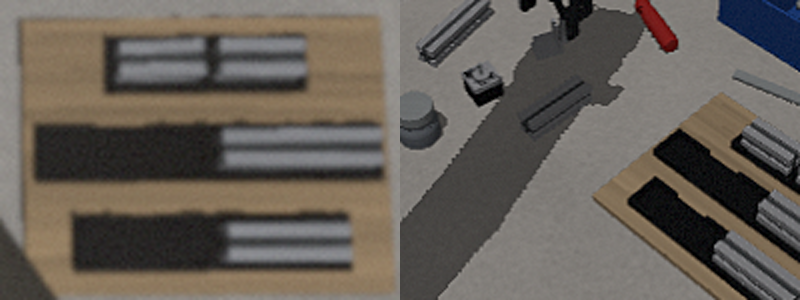

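The short piece lies in its pocket at (117–204, 60) in the left crop. The medium piece is under the gripper, at (555,108) in the right crop.

Request:
drive_tool(slide=[[-0.23, 0, 1], [0, 0, 2], [0, 0, 2.5], [0, 0, 2.5], [0, 0, 2], [0, 0, 1.8], [0, 0, 1.2], [0, 0, 0.8], [0, 0, 0.2], [0, 0, 0], [0, 0, 0]], rotation=[[0, 0, -0.2], [0, 0, 0], [0, 0, 0], [0, 0, 0], [0, 0, 0], [0, 0, 0], [0, 0, 0], [0, 0, 0], [0, 0, 0], [0, 0, 0], [0, 0, 0]], claw=[0.8, 0.8, 0.8, 0.8, 0.8, 0.8, 0.8, 0.8, 0.8, 0.8, 0.8])

```text
clock: 11.57
tool_pos: [514.8, 134.1, 13.6]
ee_rot: [180.0, 0.0, 179.1]
ft_force: [0.2, -0.3, -0.4]
width: 68.3
grip_force: 0.0
```

```bash
python3 g.py 514.6 133.3 12 178.9; python3 - <<'E'
from h import *;import pickle
a,b=pickle.load(open("d1.pkl","rb"))
q=lambda pts,z:np.round(ray(a,(np.array(pts)+.5)*[135/400,1/3]-.5+[290,135],z),1).tolist()
print(q([(117,60),(204,60),(219,60),(305,60)],46),q([(105,60),(306,60)],24),q([(160,38),(160,82)],46))
E
```

```text
t 11.57 pos [514.8 134.1  13.6] rot [1.8000e+02 3.0000e-02 1.7911e+02] w 68.3 F [ 0.2 -0.3 -0.4]
slide cm [ 0.02 -0.08  0.16] turn [0.   0.03 0.21]
[[644.5, -71.9], [645.0, -143.7], [645.1, -156.0], [645.6, -226.9]] [[649.0, -65.8], [650.3, -235.5]] [[663.1, -107.7], [626.5, -107.1]]
```

Request:
drive_tool(slide=[[0, -0.05, 0.15], [0, 0, 0], [0, 0, 0], [0, 0, 0], [0, 0, 0], [0, 0, 0], [0, 0, 0], [0, 0, 0], [0, 0, 0], [0, 0, 0], [0, 0, 0]], rotation=[[0, 0, 0.2], [0, 0, 0], [0, 0, 0], [0, 0, 0], [0, 0, 0], [0, 0, 0], [0, 0, 0], [0, 0, 0], [0, 0, 0], [0, 0, 0], [0, 0, 0]], claw=[0.8, 0, 0, 0, 0, 0, 0, 0, 0, 0, 0])

```text
clock: 12.48
tool_pos: [514.9, 133.5, 12.5]
ee_rot: [180.0, 0.1, 178.9]
ft_force: [-0.6, -0.4, 6.6]
width: 28.8
grip_force: 59.6
```

Request:
drive_tool(slide=[[0, 0, -0.5], [0, 0, -1.2], [0, 0, -2], [0, 0, -2], [0, 0, -1.5], [0, 0, -0.8], [0, 0, 0]], rotation=[[0, 0, 0], [0, 0, 0], [0, 0, 0], [0, 0, 0], [0, 0, 0], [0, 0, 0], [0, 0, 0]], claw=[0, 0, 0, 0, 0, 0, 0])

```text
clock: 13.07
tool_pos: [515.4, 133.6, 93.5]
ee_rot: [179.9, 0.2, 178.9]
ft_force: [0.5, -0.3, -1.1]
width: 28.6
grip_force: 59.4
```

Request:
drive_tool(slide=[[0, 0, 0], [0, 0, 0], [0, 0, 0], [0, 0, 0], [0, 0, 0], [0, 0, 0], [0, 0, 0], [0, 0, 0], [0, 0, 0], [0, 0, 0], [0, 0, 0], [0, 0, 0]], rotation=[[0, 0, 4], [0, 0, 7], [0, 0, 7], [0, 0, 7], [0, 0, 7], [0, 0, 7], [0, 0, 7], [0, 0, 7], [0, 0, 7], [0, 0, 7], [0, 0, 7], [0, 0, 7]], claw=[0, 0, 0, 0, 0, 0, 0, 0, 0, 0, 0, 0])

```text
clock: 14.07
tool_pos: [514.2, 133.3, 90.9]
ee_rot: [-179.9, 0.1, 97.6]
ft_force: [0.1, 0.6, -0.6]
width: 28.9
grip_force: 59.4
```

Request:
drive_tool(slide=[[0, 0, 0], [0, 0, 0], [0, 0, 0]], rotation=[[0, 0, 5], [0, 0, 2.2], [0, 0, 0]], claw=[0, 0, 0])

```text
clock: 14.32
tool_pos: [514.2, 133.4, 91.0]
ee_rot: [-179.9, 0.1, 90.7]
ft_force: [-0.3, 0.3, -0.8]
width: 28.9
grip_force: 59.4
```

```bash
python3 g.py 496.6 -96.6 60 90.7
```

```text
t 14.32 pos [514.2 133.4  91. ] rot [-1.7994e+02  7.0000e-02  9.0720e+01] w 28.9 F [-0.3  0.3 -0.8]
slide cm [-22.98  -2.04   3.13] turn [-0.06  0.07  0.02]
```

Request:
drive_tool(slide=[[-1.2, -0.1, 0], [-2.4, -0.2, 0], [-3, -0.3, 0], [-3, -0.3, 0], [-3, -0.3, 0], [-3, -0.3, 0], [-3, -0.3, 0.3], [-2.4, -0.2, 0.8], [-1.4, -0.04, 1], [-0.58, 0, 1], [0, 0, 0], [0, 0, 0]], rotation=[[0, 0, 0], [0, 0, 0], [0, 0, 0], [0, 0, 0], [0, 0, 0], [0, 0, 0], [0, 0, 0], [0, 0, 0], [0, 0, 0], [0, 0, 0], [0, 0, 0], [0, 0, 0]], claw=[0, 0, 0, 0, 0, 0, 0, 0, 0, 0, 0, 0])

```text
clock: 15.32
tool_pos: [496.5, -96.4, 60.3]
ee_rot: [-179.9, -0.0, 90.7]
ft_force: [0.6, 0.9, -1.6]
width: 28.7
grip_force: 59.4
```

```bash
python3 g.py 496.6 -96.6 28 90.7;python3 look.py 100 pics/h3.png
```

```text
t 15.32 pos [496.5 -96.4  60.3] rot [-1.7992e+02 -4.0000e-02  9.0740e+01] w 28.7 F [ 0.6  0.9 -1.6]
slide cm [-0.02  0.02  3.23] turn [-0.08 -0.04  0.04]
off 240 206 k 8 pos [496.5 -96.4  60.3] corners [[508, 436], [582, 370], [308, 167], [234, 227]] w 28.72848300216428
```

View pics/h3.png

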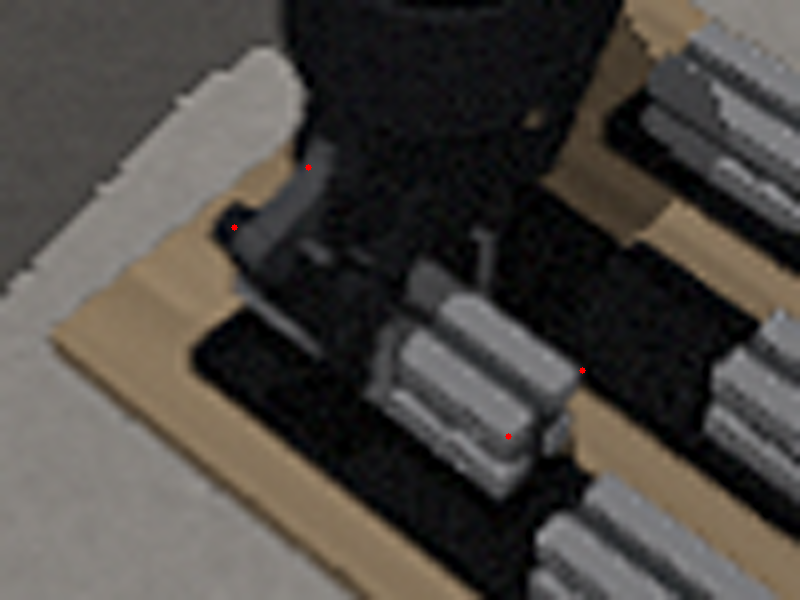

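The far corner of the held end matches (582,370) to about 1 mm, so I'll lower it.

Request:
drive_tool(slide=[[0, 0, 0.5], [0, 0, 0.8], [0, 0, 0.7], [0, 0, 0.5], [0, 0, 0.3], [0, 0, 0.3], [0, 0, 0], [0, 0, 0]], rotation=[[0, 0, 0], [0, 0, 0], [0, 0, 0], [0, 0, 0], [0, 0, 0], [0, 0, 0], [0, 0, 0], [0, 0, 0]], claw=[0, 0, 0, 0, 0, 0, 0, 0])

```text
clock: 16.03
tool_pos: [497.0, -96.6, 29.6]
ee_rot: [-180.0, 0.0, 90.7]
ft_force: [0.5, 0.1, -0.4]
width: 28.7
grip_force: 59.4
```

```bash
python3 g.py 496.6 -96.6 28.5 90.7
```

```text
t 16.03 pos [497.  -96.6  29.6] rot [-179.98    0.     90.72] w 28.7 F [ 0.5  0.1 -0.4]
slide cm [ 0.   -0.04  0.11] turn [-0.02  0.    0.02]
```

Request:
drive_tool(slide=[[0, 0, 0.1], [0, 0, 0], [0, 0, 0], [0, 0, 0], [0, 0, 0], [0, 0, 0], [0, 0, 0]], rotation=[[0, 0, 0], [0, 0, 0], [0, 0, 0], [0, 0, 0], [0, 0, 0], [0, 0, 0], [0, 0, 0]], claw=[0, 0, 0, 0.6, 0.6, 0.6, 0.6])

```text
clock: 16.62
tool_pos: [497.1, -96.6, 28.9]
ee_rot: [180.0, 0.0, 90.7]
ft_force: [1.0, 0.3, 0.7]
width: 51.1
grip_force: 0.0
```

Request:
drive_tool(slide=[[0, 0, -0.5], [0, 0, -1.5], [0, 0, -2.5], [0, 0, -3], [0, 0, -3], [0, 0, -2], [0, 0, 0]], rotation=[[0, 0, 0], [0, 0, 0], [0, 0, 0], [0, 0, 0], [0, 0, 0], [0, 0, 0], [0, 0, 0]], claw=[0.6, 0.6, 0.6, 0.6, 0.6, 0.6, 0.6])

```text
clock: 17.2
tool_pos: [498.6, -96.9, 157.7]
ee_rot: [179.7, 0.0, 90.7]
ft_force: [0.1, 0.1, 0.1]
width: 51.1
grip_force: 0.0
```

```bash
python3 g.py 512.9 346.4 150 193.3
```

```text
t 17.2 pos [498.6 -96.9 157.7] rot [1.7966e+02 2.0000e-02 9.0710e+01] w 51.1 F [0.1 0.1 0.1]
slide cm [44.31  1.97  0.77] turn [   0.23    0.31 -102.59]
```

Request:
drive_tool(slide=[[3.7, 0.16, 0], [3.7, 0.16, 0], [3.7, 0.16, 0], [3.7, 0.16, 0], [3.7, 0.16, 0], [3.7, 0.16, 0], [3.7, 0.16, 0], [3.7, 0.16, 0], [3.7, 0.16, 0], [3.7, 0.16, 0], [3.7, 0.16, 0], [3.6, 0.16, 0]], rotation=[[0, 0, 0], [0, 0, 0], [0, 0, 0], [0, 0, 0], [0, 0, 0], [0, 0, 0], [0, 0, 0], [0, 0, 0], [0, 0, 0], [0, 0, 0], [0, 0, 0], [0, 0, 0]], claw=[0.8, 0.8, 0.8, 0.8, 0.8, 0.8, 0.8, 0.8, 0.8, 0.8, 0.8, 0.8])

```text
clock: 18.2
tool_pos: [509.9, 348.7, 153.4]
ee_rot: [-180.0, 0.0, 90.8]
ft_force: [0.4, -0.4, -0.4]
width: 68.5
grip_force: 0.0
```

Request:
drive_tool(slide=[[0, 0, 0], [0, 0, 0], [0, 0, 0], [0, 0, 0], [0, 0, 0], [0, 0, 0], [0, 0, 0], [0, 0, 0], [0, 0, 0], [0, 0, 0], [0, 0, 0]], rotation=[[0, 0, -7], [0, 0, -7], [0, 0, -7], [0, 0, -7], [0, 0, -7], [0, 0, -7], [0, 0, -7], [0, 0, -7], [0, 0, -7], [0, 0, -7], [0, 0, -7]], claw=[0.8, 0.8, 0.8, 0.8, 0.8, 0.8, 0.8, 0.8, 0.8, 0.8, 0.8])

```text
clock: 19.12
tool_pos: [510.3, 346.4, 153.3]
ee_rot: [-180.0, -0.0, 168.1]
ft_force: [0.5, 0.8, -0.7]
width: 68.4
grip_force: 0.0
```

Request:
drive_tool(slide=[[0, 0, 0], [0, 0, 0], [0, 0, 0], [0, 0, 0], [0, 0, 0], [0, 0, 0]], rotation=[[0, 0, -7], [0, 0, -7], [0, 0, -7], [0, 0, -4.6], [0, 0, 0], [0, 0, 0]], claw=[0.8, 0.8, 0.8, 0.8, 0.8, 0.8])

```text
clock: 19.62
tool_pos: [510.5, 346.3, 153.4]
ee_rot: [180.0, -0.0, -166.9]
ft_force: [-0.5, 0.4, -0.3]
width: 68.3
grip_force: 0.0
```

```bash
python3 g.py 512.9 346.4 12 193.3; python3 - <<'E'
from h import *;from station import vision
a=vision.read_camera("top");b=vision.read_camera("side")
A=cv2.resize(a["color"][135:235,290:425],(400,300),interpolation=cv2.INTER_CUBIC);B=cv2.resize(b["color"][100:250,100:300],(400,300),interpolation=cv2.INTER_CUBIC)
cv2.imwrite("pics/g3.png",np.hstack([A,B]))
E
```

```text
t 19.62 pos [510.5 346.3 153.4] rot [ 1.8000e+02 -5.0000e-02 -1.6686e+02] w 68.3 F [-0.5  0.4 -0.3]
slide cm [-0.24 -0.04 14.14] turn [ 0.   -0.05 -0.16]
```

View pics/g3.png

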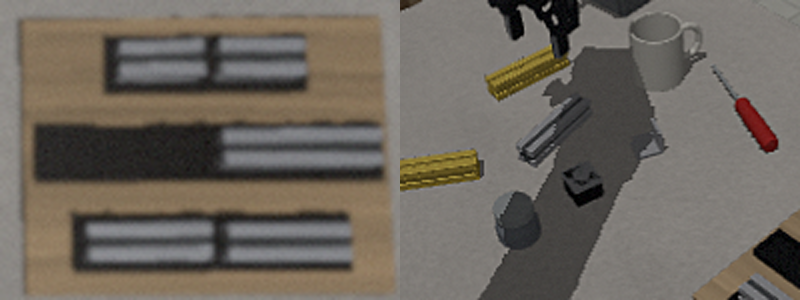

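The medium piece lies in its pocket at (86–214, 242) in the left crop. The grey long piece is at (553,130) in the right crop, with yellow only on the decoys. That was my tenth and last picture, so further checks will be numeric.

Request:
drive_tool(slide=[[-0.24, 0, 1], [0, 0, 2], [0, 0, 2.5], [0, 0, 2.5], [0, 0, 2], [0, 0, 1.8], [0, 0, 1.2], [0, 0, 0.8], [0, 0, 0.3], [0, 0, 0], [0, 0, 0]], rotation=[[0, 0, 0], [0, 0, 0], [0, 0, 0], [0, 0, 0], [0, 0, 0], [0, 0, 0], [0, 0, 0], [0, 0, 0], [0, 0, 0], [0, 0, 0], [0, 0, 0]], claw=[0.8, 0.8, 0.8, 0.8, 0.8, 0.8, 0.8, 0.8, 0.8, 0.8, 0.8])

```text
clock: 20.63
tool_pos: [513.3, 347.4, 13.3]
ee_rot: [180.0, 0.0, -166.7]
ft_force: [-0.1, 0.1, -0.5]
width: 68.3
grip_force: 0.0
```

```bash
python3 g.py 512.9 346.4 12 193.3
```

```text
t 20.63 pos [513.3 347.4  13.3] rot [ 1.7999e+02  4.0000e-02 -1.6669e+02] w 68.3 F [-0.1  0.1 -0.5]
slide cm [ 0.07 -0.09  0.13] turn [0.01 0.04 0.01]
```

Request:
drive_tool(slide=[[0.05, -0.05, 0.1], [0, 0, 0], [0, 0, 0], [0, 0, 0], [0, 0, 0], [0, 0, 0], [0, 0, 0], [0, 0, 0], [0, 0, 0], [0, 0, 0], [0, 0, 0]], rotation=[[0, 0, 0], [0, 0, 0], [0, 0, 0], [0, 0, 0], [0, 0, 0], [0, 0, 0], [0, 0, 0], [0, 0, 0], [0, 0, 0], [0, 0, 0], [0, 0, 0]], claw=[0.8, 0, 0, 0, 0, 0, 0, 0, 0, 0, 0])

```text
clock: 21.55
tool_pos: [513.0, 346.8, 12.6]
ee_rot: [180.0, 0.1, -166.7]
ft_force: [-0.3, -1.4, 6.5]
width: 28.8
grip_force: 60.7
```

Request:
drive_tool(slide=[[0, 0, -0.5], [0, 0, -1.2], [0, 0, -2.2], [0, 0, -2.5], [0, 0, -2], [0, 0, -1.2], [0, 0, 0]], rotation=[[0, 0, 0], [0, 0, 0], [0, 0, 0], [0, 0, 0], [0, 0, 0], [0, 0, 0], [0, 0, 0]], claw=[0, 0, 0, 0, 0, 0, 0])

```text
clock: 22.13
tool_pos: [513.9, 347.4, 111.0]
ee_rot: [179.9, 0.2, -166.7]
ft_force: [0.5, 0.8, -1.3]
width: 28.5
grip_force: 59.9
```

Request:
drive_tool(slide=[[0, 0, 0], [0, 0, 0], [0, 0, 0], [0, 0, 0], [0, 0, 0], [0, 0, 0], [0, 0, 0], [0, 0, 0], [0, 0, 0], [0, 0, 0], [0, 0, 0], [0, 0, 0]], rotation=[[0, 0, 4], [0, 0, 7], [0, 0, 7], [0, 0, 7], [0, 0, 7], [0, 0, 7], [0, 0, 7], [0, 0, 7], [0, 0, 7], [0, 0, 7], [0, 0, 7], [0, 0, 7]], claw=[0, 0, 0, 0, 0, 0, 0, 0, 0, 0, 0, 0])

```text
clock: 23.13
tool_pos: [512.2, 346.2, 106.8]
ee_rot: [-179.9, 0.1, 112.0]
ft_force: [0.0, 0.0, -1.0]
width: 28.7
grip_force: 59.8
```

Request:
drive_tool(slide=[[0, 0, 0], [0, 0, 0], [0, 0, 0], [0, 0, 0], [0, 0, 0]], rotation=[[0, 0, 7], [0, 0, 7], [0, 0, 5], [0, 0, 2.6], [0, 0, 0]], claw=[0, 0, 0, 0, 0])

```text
clock: 23.55
tool_pos: [512.0, 346.4, 106.7]
ee_rot: [-179.9, 0.1, 90.6]
ft_force: [-0.1, -0.7, -1.5]
width: 28.5
grip_force: 59.8
```

```bash
python3 g.py 571.4 -80.9 62 90.7
```

```text
t 23.55 pos [512.  346.4 106.7] rot [-1.7995e+02  1.0000e-01  9.0630e+01] w 28.5 F [-0.1 -0.7 -1.5]
slide cm [-42.79   5.47   4.54] turn [-0.05  0.1  -0.07]
```

Request:
drive_tool(slide=[[-1, 0.1, 0], [-2, 0.3, 0], [-3, 0.4, 0], [-3.5, 0.45, 0], [-3.5, 0.45, 0], [-3.5, 0.45, 0], [-3.5, 0.45, 0], [-3.5, 0.45, 0], [-3.5, 0.45, 0], [-3.5, 0.45, 0], [-3.5, 0.45, 0], [-3, 0.45, 0]], rotation=[[0, 0, 0], [0, 0, 0], [0, 0, 0], [0, 0, 0], [0, 0, 0], [0, 0, 0], [0, 0, 0], [0, 0, 0], [0, 0, 0], [0, 0, 0], [0, 0, 0], [0, 0, 0]], claw=[0, 0, 0, 0, 0, 0, 0, 0, 0, 0, 0, 0])

```text
clock: 24.55
tool_pos: [565.2, -26.5, 107.7]
ee_rot: [-180.0, 0.0, 90.7]
ft_force: [0.2, -1.3, -1.7]
width: 28.3
grip_force: 59.8
```

Request:
drive_tool(slide=[[-2.4, 0.35, 0], [-1.7, 0.2, 0.5], [-1.1, 0.1, 1], [-0.6, 0, 1.2], [0, 0, 1], [0, 0, 0.6], [0, 0, 0], [0, 0, 0]], rotation=[[0, 0, 0], [0, 0, 0], [0, 0, 0], [0, 0, 0], [0, 0, 0], [0, 0, 0], [0, 0, 0], [0, 0, 0]], claw=[0, 0, 0, 0, 0, 0, 0, 0])

```text
clock: 25.22
tool_pos: [572.7, -79.6, 64.2]
ee_rot: [-179.9, -0.0, 90.8]
ft_force: [0.2, 0.1, -1.5]
width: 28.9
grip_force: 59.8
```

```bash
python3 g.py 571.4 -80.9 28.5 90.7; python3 - <<'E'
from h import *;from station import vision,ctrl
# end faces of held piece: brightness along the near and far top bands of the side view
s=ctrl.read_state();p=s["tool_pos"];c=vision.read_camera("side");g=cv2.GaussianBlur(c["color"],(0,0),.7).max(2)
for v in(-11,11):
    t=np.arange(25,85,2.);P=np.c_[p[0]+v+t*0.012,p[1]-t,np.full(len(t),p[2]+18)]
    q=proj(c,P).astype(np.float32);val=cv2.remap(g,q[:,0].reshape(-1,1),q[:,1].reshape(-1,1),cv2.INTER_LINEAR)[:,0];print(v,list(zip(t.astype(int).tolist(),val.tolist())))
E
```

```text
t 25.22 pos [572.7 -79.6  64.2] rot [-1.7993e+02 -3.0000e-02  9.0820e+01] w 28.9 F [ 0.2  0.1 -1.5]
slide cm [-0.13 -0.12  3.57] turn [-0.07 -0.03  0.12]
-11 [(25, 122), (27, 122), (29, 122), (31, 122), (33, 123), (35, 123), (37, 123), (39, 123), (41, 122), (43, 122), (45, 122), (47, 123), (49, 123), (51, 122), (53, 122), (55, 122), (57, 123), (59, 123), (61, 124), (63, 123), (65, 113), (67, 81), (69, 52), (71, 37), (73, 51), (75, 65), (77, 76), (79, 81), (81, 100), (83, 115)]
11 [(25, 114), (27, 115), (29, 115), (31, 116), (33, 116), (35, 115), (37, 115), (39, 117), (41, 118), (43, 120), (45, 119), (47, 118), (49, 118), (51, 121), (53, 120), (55, 118), (57, 118), (59, 121), (61, 121), (63, 115), (65, 95), (67, 67), (69, 49), (71, 40), (73, 39), (75, 37), (77, 32), (79, 25), (81, 26), (83, 25)]
```

Request:
drive_tool(slide=[[0, -0.1, 0.5], [0, 0, 0.8], [0, 0, 0.8], [0, 0, 0.6], [0, 0, 0.3], [0, 0, 0.3], [0, 0, 0.1], [0, 0, 0], [0, 0, 0]], rotation=[[0, 0, 0.1], [0, 0, 0], [0, 0, 0], [0, 0, 0], [0, 0, 0], [0, 0, 0], [0, 0, 0], [0, 0, 0], [0, 0, 0]], claw=[0, 0, 0, 0, 0, 0, 0, 0, 0])

```text
clock: 26.02
tool_pos: [572.1, -80.8, 30.9]
ee_rot: [180.0, 0.0, 90.6]
ft_force: [-0.1, -0.8, -1.1]
width: 28.9
grip_force: 59.8
```

```bash
python3 g.py 571.8 -80 28.7 90.7
```

```text
t 26.02 pos [572.1 -80.8  30.9] rot [179.99   0.    90.61] w 28.9 F [-0.1 -0.8 -1.1]
slide cm [ 0.08 -0.03  0.22] turn [ 0.01  0.   -0.09]
```

Request:
drive_tool(slide=[[0.07, 0, 0.1], [0, 0, 0.1], [0, 0, 0], [0, 0, 0], [0, 0, 0], [0, 0, 0], [0, 0, 0]], rotation=[[0, 0, 0], [0, 0, 0], [0, 0, 0], [0, 0, 0], [0, 0, 0], [0, 0, 0], [0, 0, 0]], claw=[0, 0, 0, 0.6, 0.6, 0.6, 0.6])

```text
clock: 26.6
tool_pos: [572.1, -80.0, 28.9]
ee_rot: [180.0, 0.0, 90.6]
ft_force: [0.4, -0.2, -0.5]
width: 51.0
grip_force: 0.0
```

Request:
drive_tool(slide=[[0, 0, -0.5], [0, 0, -1.5], [0, 0, -2.5], [0, 0, -3], [0, 0, -3], [0, 0, -2], [0, 0, 0]], rotation=[[0, 0, 0], [0, 0, 0], [0, 0, 0], [0, 0, 0], [0, 0, 0], [0, 0, 0], [0, 0, 0]], claw=[0.6, 0.6, 0.6, 0.6, 0.6, 0.6, 0.6])

```text
clock: 27.18
tool_pos: [573.9, -80.4, 158.2]
ee_rot: [179.6, 0.0, 90.6]
ft_force: [0.2, -0.2, 0.1]
width: 50.9
grip_force: 0.0
```

Request:
drive_tool(slide=[[3.5, -0.4, 0], [3.5, -0.4, 0], [3.5, -0.4, 0], [3.5, -0.4, 0], [3.5, -0.4, 0], [3.5, -0.4, 0], [3.5, -0.4, 0], [3.5, -0.4, 0], [3.5, -0.4, 0], [3.5, -0.4, 0], [0, 0, 0], [0, 0, 0]], rotation=[[0, 0, 0], [0, 0, 0], [0, 0, 0], [0, 0, 0], [0, 0, 0], [0, 0, 0], [0, 0, 0], [0, 0, 0], [0, 0, 0], [0, 0, 0], [0, 0, 0], [0, 0, 0]], claw=[0.6, 0.6, 0.6, 0.6, 0.6, 0.6, 0.6, 0.6, 0.6, 0.6, 0.6, 0.6])

```text
clock: 28.18
tool_pos: [527.1, 272.2, 153.1]
ee_rot: [-180.0, -0.0, 90.9]
ft_force: [-0.2, -1.2, 0.8]
width: 51.5
grip_force: 0.0
```

```bash
python3 - <<'E'
from h import *;from station import vision
c=vision.read_camera("top");v=cv2.resize(c["color"],None,fx=4,fy=4,interpolation=cv2.INTER_CUBIC).max(2)
m=np.zeros_like(v);m[540:940,1160:1700]=(v>85)[540:940,1160:1700]
hsv=cv2.cvtColor(cv2.resize(c["color"],None,fx=4,fy=4),cv2.COLOR_BGR2HSV);m[hsv[...,1]>70]=0
m=cv2.morphologyEx(m,cv2.MORPH_CLOSE,np.ones((15,1)));m=cv2.morphologyEx(m,cv2.MORPH_OPEN,np.ones((9,9)))
for k in cv2.findContours(m,cv2.RETR_EXTERNAL,cv2.CHAIN_APPROX_NONE)[0]:
    r=cv2.minAreaRect(ray(c,(k[:,0]+.5)/4-.5,46).astype(np.float32))
    if 25<min(r[1])<50:print(np.round(r[0],1),np.round(r[1],1),round(r[2],2))
E
python3 - <<'E'
from h import *;from station import vision
c=vision.read_camera("top");g=cv2.GaussianBlur(c["color"],(0,0),.5).max(2)
def prof(P):
    q=proj(c,P).astype(np.float32);return cv2.remap(g,q[:,:1].copy(),q[:,1:].copy(),cv2.INTER_LINEAR)[:,0].astype(int)
def edges(t,a):
    b=a>80;i=np.flatnonzero(np.diff(b.astype(int)));return t[i].tolist()
for n,x,y in(("short",646.8,-150.8),("long",572,-151.7),("medium",497.2,-152.6)):
    t=np.arange(-150,151,.5)
    for o in(-9,9):print(n,"along",o,edges(t,prof(np.c_[x+o-t*.012,y+t,np.full(len(t),46)])))
    u=np.arange(-24,24.1,.5)
    for yy in(41,71,56):
        if yy=={"short":41,"long":71,"medium":56}[n]:
            for d in(-25,25):print(n,"across",d,edges(u,prof(np.c_[x+u-yy*.012,np.full(len(u),y+yy+d),np.full(len(u),46)])))
E
```

```text
short along -9 [-6.0, 5.0, 78.0, 89.5]
short along 9 [-5.0, 6.5, 78.0, 89.5]
short across -25 [-17.0, -1.0, 3.0]
short across 25 [-19.5, -2.0, 0.5]
long along -9 [-6.0, 4.5, 138.0, 148.5]
long along 9 [-5.0, 5.0, 138.0, 148.5]
long across -25 [-16.5, -1.0, 2.0, 16.5, 21.5]
long across 25 [-17.5, -1.5, 2.0, 16.5, 18.5]
medium along -9 [-6.0, 4.5, 107.0, 118.5]
medium along 9 [-6.5, 4.0, 108.0, 118.5]
medium across -25 [-23.0, -15.5, -1.0, 2.5, 16.5, 23.0]
medium across 25 [-23.5, -17.0, -2.5, 1.0, 15.5, 21.5]
```

```bash
python3 -c "
from station import ticket;print(ticket.close_job())"
```

```text
the job is handed in; nothing more can be done
None
```

The short, medium and long pieces are each in the free +y pocket of their own row and let go. The last top picture puts each within about 1 mm of the pocket's centre along the row, and the job was handed in after about 28 s of the 72 s; hand-in returned no verdict.

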